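Fit a hammer-head stud into the bench rail

ROBOT

A 6-joint arm with a two-finger parallel gripper is mounted at the origin on the work surface. World frame = base frame: x ahead of the robot, y to its left, z up, the work surface at z = 0. Lengths are in mm, angles in degrees, forces in N, time in s.
With the tool pointing down it reaches from about 300 to 850 mm from the base axis. Payload 4.2 kg.
Tool frame: the origin (TCP) lies at the very end of the fingers, on their centre line; the grasp point (between the pads) lies 19 mm behind it; z points along the fingers, y is the direction in which the jaws open and shut (so a half turn about z gives the same grasp; the last joint's range is limited). The gripper opens to 91 mm and grips with 3 to 60 N. Pads are 32 mm wide; open, the fingers measure 118 mm over their backs; the gripper's body (76 mm by 178 mm) begins 60 mm behind the grasp point.
Start: joints at [62.051, 18.312, 89.639, -0, 72.044, -1.146], TCP at [259.286, 513.239, 213.976] pointing down, gripper open.
Joint ranges: [-177.97, 177.97], [-48.28, 115.42], [12.27, 149.76], [-77.06, 257.06], [2.81, 150.46], [-146.56, 146.56]. Speed limits (degrees/s): [147.25, 147.25, 180, 180, 180, 180].

INTERFACE

Orientations are given as [roll, pitch, yaw] about the fixed x, y, z axes, in that order (R = Rz(yaw) Ry(pitch) Rx(roll)).
In Python, from workcell import monitor, eyes, job gives the robot as it stands.
- The arm moves only by the tool move_arm, never from a script. Its argument "increments" is a list that holds one entry, the list of rows, each a list of 7 numbers: the opening, from 0 (shut) to 1 (fully open), then the shift along the tool's x, y, z in cm, then the turn, a rotation vector about the tool's x, y, z in rad. In form: [[[jaw, x, y, z, ax, ay, az], ...]]. A call has 1 to 12 rows; each row shifts and turns the pose as measured when the row begins, along the tool's axes as they then stand; what a row does not reach is not made up. A row lasts 1/8 s, in which the tool goes at most 62.5 mm and 10.7 degrees, less where a joint would pass 70% of its speed; a pose out of reach is approached as far as the arm can. A call is refused whole if a number of a shift passes 6.25 or a number of a turn 0.188, either way. A call with a gripper value outside its range is refused whole. The fingers move at their own pace and stop on an object; "force" is the grip in N (left out, the last holds). Time passes only in rows, so rows that do not move let the fingers close. It gives the time, the measured TCP pose, the force and the opening at its end, in the units of the state.
- monitor.state(): the state, without advancing time (a new reading comes with each control period).
- eyes.grab_frame(name): name is "scene" or "top"; returns a dict with "color" (420x560x3 uint8, red, green, blue), "z_map" (420x560 float32, mm along the optical axis (not along the pixel's ray), 0 where there is no reading), "camera_matrix" (3x3 intrinsics, pixels), "dist_coeffs" ([k1, k2, p1, p2, k3] as OpenCV has them; the pictures are not rectified), "rvec" (rotation vector, rad) and "tvec" (3), from world to camera coordinates, as OpenCV has them. Camera axes: x right, y down, z forward; pixel columns grow to the right and rows downward; lengths in mm; the calibration is good to about 2 mm. A picture is of the moment at which its call begins.
- job.job_done(): hands the job in, once; it reports no verdict.
The state is a dict: "time_s": time; "qpos": joint angles; "qvel": joint speeds; "effort": joint torques, N m; "ee_pos": TCP position; "ee_rot": TCP orientation; "force": force on the tool from outside, world axes, zero at the start; "torque": the same for the moment, N m; "gripper_width": finger opening in mm.
Only numpy, scipy, OpenCV 4.12 (cv2) and the standard library are available. Lean on these libraries where they do the work, as an engineer would, in place of code of your own. Each camera call takes 0.05 s, during which the arm holds its last target. There are 200 camera calls.

TASK

Fit the hammer-head stud into the slotted rail on the lab bench, midway between the two clamps already there: put its oblong head through the slot, press it down gently against the spring strip until the head is below the lips, and turn it a quarter turn so that it lies squarely across the slot. Still holding it, give it a steady upward tug of about one kilogram's pull (10 N) for a second to prove that the lips hold it, then let go and leave it standing there, caught under the lips. Never force it: keep every press and pull under 15 N or so, and leave everything else where it is.

Things in the scene. Friction and masses are not known exactly. Their poses are not given: they have to be found in the camera images.
- rail: Fixed steel strut rail, slot upwards: 41 mm wide (its x), 300 long (its y), 41 high (z). Origin: centre of its underside; the fitting place is x = y = 0. Slot 21 mm wide, the whole length, centred on x = 0; channel inside 36 mm wide. Two clamps with round black knobs (30 mm across, tops 71 mm above the bench) are fixed on it at y = -105 and +105 mm. Lies within 0.35 rad of world y.
- lips: The two inturned lips of the rail on either side of its slot, part of the fixed rail, same origin and axes as the rail: tops 41 mm above the bench, upper inner edges rounded at 2 mm. How far down they are rolled differs from rail to rail and cannot be seen: their undersides are anywhere from 30.5 to 35.5 mm above the bench, to be found by feel. They are rigid.
- strip: Flat steel spring strip inside the rail, 30 mm wide and 290 mm long; origin at the centre of its upper face, 31 mm above the bench when nothing presses on it. It only moves straight down, at most 13 mm, with a spring: about 3 N to start it, 5.4 N at 5 mm, 8 N at 10 mm, 9.4 N at 13 mm, where it meets a hard stop. It springs back up.
- stud: Hammer-head stud, loose, standing on its head, 74 mm tall, 0.1 kg; any yaw. Origin: centre of its underside, z up. Oblong steel head 32 (its x) x 19 (y) x 9 mm thick, corners notched; round neck 14 mm thick up to z = 42; flat aluminium thumb tab 30 (x) x 12 (y) mm, z = 42 to 74, parallel to the head, to be held across its 12 mm. A half turn makes no difference.
- slot (a point): Middle of the rail's slot, at the lips' tops, 41 mm above the bench; axes as the rail. The stud's head passes only with its x along the slot (rail y). It clears the lips with the stud's origin 9 mm below their undersides: on any rail at 21 mm above the bench (strip down 10 mm, 8 N). It then turns a quarter turn freely either way; let up, the strip holds it against the lips.
- round_stud: A look-alike, loose: same neck and tab but with a round foot 36 mm in diameter, which does not fit the slot. The two studs may stand in either place. Origin: centre of its underside. Leave alone.
- jar: White jar with a black screw cap, 90 mm across, 130 mm tall, origin under its centre. Leave alone.
- jug: Square grey jug with a black cap, 90 x 120 mm, 185 mm tall, origin under its centre. Leave alone.
- beaker: Glass beaker, 80 mm across, 100 mm tall, origin under its centre. Leave alone.
- wrench: Steel wrench lying flat, 140 mm long along its x, between the two studs. Leave alone.
- driver: Screwdriver lying beyond the rail, 180 mm long along its x. Leave alone.
- washer: Steel washer lying beyond the rail, 34 mm across, 4 mm thick. Leave alone.
Things that resemble listed ones, but are neither listed nor needed, are in the scene too. What is shaped like the stud but blue is not meant.

How it is judged:
By the outcome, as a careful person would: the job done as asked, in the order asked, and still so for the second after the job is handed in, with the robot touching nothing.
It also fails if it takes over 61 s, if anything falls off the work surface, if the arm or the gripper's body presses on something with over 40 N, if the wrist force passes 120 N, or if a joint passes its speed limit or range.

## Working session

There is one attempt and no reset: what is moved stays moved. The work goes in short steps, Python scripts to look and compute and a tool call to move; the robot and the scene stay as the last step left them, time stands still between calls to the robot, and variables do not carry over. Pictures are saved under pics/ and viewed, about 8 in all and at most 12, crops included, and the job is handed in when it is done.

Besides the shell and the picture viewer there is one more tool, called after ">>>" as name(argument=value, ...) on one line, values as JSON. move_arm: Moves the arm, as the interface text tells. Its arguments: {"type":"object","properties":{"increments":{"type":"array"},"force":{"type":"number"}},"required":["increments"]}

```bash
mkdir -p pics
cat > h.py <<'E'
import cv2,numpy as np,pickle
from workcell import monitor,eyes,job
def grab(n):
    f=eyes.grab_frame(n); pickle.dump(f,open(f'{n}.pkl','wb')); return f
def load(n): return pickle.load(open(f'{n}.pkl','rb'))
def cam(f):
    R=cv2.Rodrigues(np.array(f['rvec'],float))[0]; t=np.array(f['tvec'],float).ravel(); return R,t
def rays(f,px):
    R,t=cam(f); n=cv2.undistortPoints(np.array(px,float).reshape(-1,1,2),np.array(f['camera_matrix'],float),np.array(f['dist_coeffs'],float)).reshape(-1,2)
    d=np.c_[n,np.ones(len(n))]@R; return -R.T@t,d
def onplane(f,px,z):
    c,d=rays(f,px); return c+d*((z-c[2])/d[:,2])[:,None]
def proj(f,P):
    return cv2.projectPoints(np.array(P,float).reshape(-1,1,3),np.array(f['rvec'],float),np.array(f['tvec'],float),np.array(f['camera_matrix'],float),np.array(f['dist_coeffs'],float))[0].reshape(-1,2)
def cloud(f):
    z=f['z_map'].astype(float);h,w=z.shape;R,t=cam(f)
    u,v=np.meshgrid(np.arange(w),np.arange(h))
    n=cv2.undistortPoints(np.stack([u,v],-1).reshape(-1,1,2).astype(float),np.array(f['camera_matrix'],float),np.array(f['dist_coeffs'],float)).reshape(h,w,2)
    P=np.dstack([n,np.ones((h,w))])*z[...,None]; P=(P-t)@R; P[z==0]=np.nan; return P
def save(f,name,box=None,s=1):
    im=f['color'][...,::-1]
    if box: im=im[box[1]:box[3],box[0]:box[2]]
    cv2.imwrite('pics/'+name,cv2.resize(im,None,fx=s,fy=s,interpolation=cv2.INTER_CUBIC))
E
python3 - <<'E'
from h import *
for n in('top','scene'):
    f=grab(n);save(f,n+'0.png',s=1.4);R,t=cam(f);print(n,(-R.T@t).round(),R[2].round(2),np.array(f['camera_matrix'])[0,0])
s=monitor.state();print(s)
E
```

```text
top [ 397.   28. 1178.] [ 0.17 -0.   -0.99] 423.7369547651235
scene [1203. -447.  545.] [-0.68  0.51 -0.53] 406.5105889344249
{'time_s': 0.1, 'qpos': array([ 6.20520466e+01,  1.83476750e+01,  8.96996146e+01, -1.75873565e-03,
        7.20441786e+01, -1.14466046e+00]), 'qvel': array([-0.01161814, -0.08553069, -0.25786506,  0.06053986,  0.00439211,
        0.04598909]), 'effort': array([ 6.12588119e-04, -4.13333380e+01, -2.32511008e+01,  7.28062168e-02,
        4.21331625e-02, -6.42653913e-05]), 'ee_pos': array([259.06729678, 512.82092758, 213.20605092]), 'ee_rot': array([-1.79908517e+02, -1.55365029e-04,  1.53197250e+02]), 'force': array([-0.98371005, -0.29406674,  0.55195177]), 'torque': array([-0.04742913,  0.03493024, -0.03394852]), 'gripper_width': 91.3927656783911}
```

View pics/top0.png

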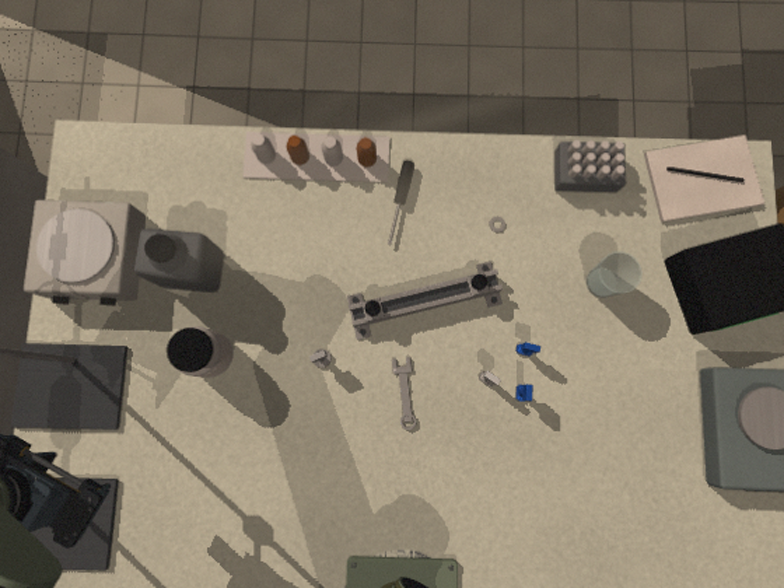

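View pics/scene0.png

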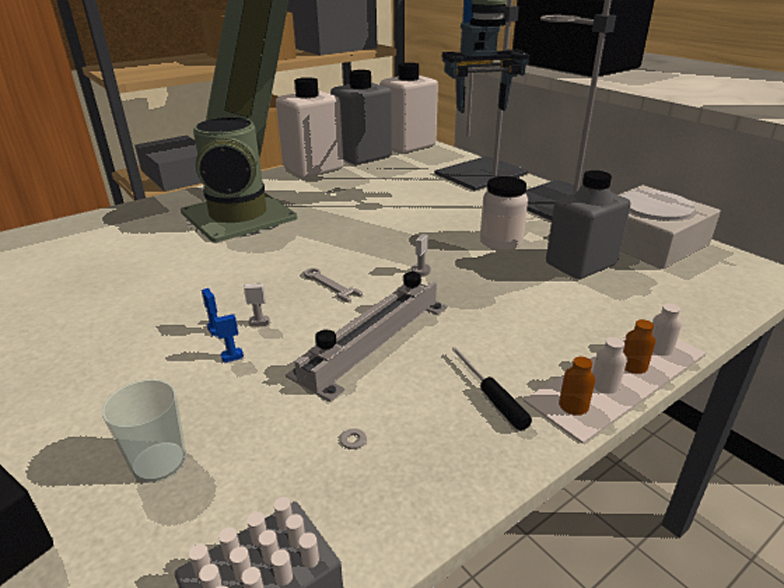

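The top view shows grey studs at (229,255) and (349,269) in original pixels, and blue ones at (377,249) and (374,281). The rail's knobs are at (266,220) and (342,201). In the scene view the grey studs are at (302,182) and (183,217). Next I'll crop both grey studs to tell which has the oblong head.

Run:
```python
from h import *
f=load('scene');g=load('top')
a=lambda f,b:cv2.resize(f['color'][b[1]:b[3],b[0]:b[2],::-1],(390,290),interpolation=cv2.INTER_CUBIC)
r1=np.hstack([a(f,(278,158,328,195)),a(f,(155,198,205,235))])
r2=np.hstack([a(g,(205,237,255,274)),a(g,(325,250,375,287))])
cv2.imwrite('pics/crop.png',np.vstack([r1,r2]))
P=cloud(g)
for nm,(u,v) in dict(A=(229,255),B=(349,269)).items():
    w=P[v-14:v+15,u-14:u+15].reshape(-1,3)
    for lo,hi in((60,90),(4,20)):
        m=w[(w[:,2]>lo)&(w[:,2]<hi)]
        if len(m):print(nm,lo,len(m),np.median(m,0).round(1),m.min(0).round(),m.max(0).round())
k=onplane(g,[(266,220),(342,201)],71);print(k.round(1))
```

```text
A 60 63 [466.1 166.1  74.1] [455. 152.  62.] [477. 182.  78.]
A 4 113 [460.2 162.3   7.6] [429. 132.   4.] [507. 205.  15.]
B 60 61 [ 434.7 -156.2   75.4] [ 425. -172.   63.] [ 447. -143.   81.]
B 4 78 [ 436.  -151.7    5.6] [ 402. -200.    4.] [ 478. -124.   16.]
[[ 558.8   68.1   71. ]
 [ 615.9 -132.2   71. ]]
```

View pics/crop.png

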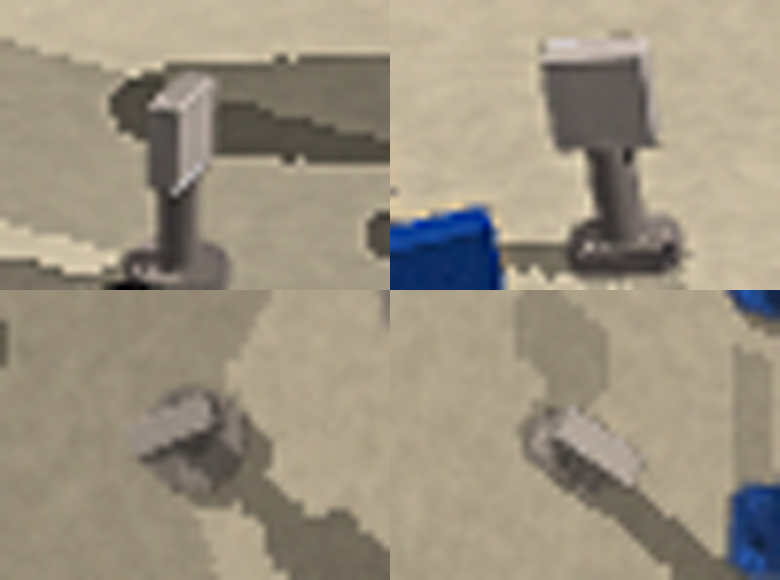

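The crop shows the stud in the top view at (349,269) has an oblong foot parallel to its tab, so it is the hammer-head. The one at (229,255) has a round foot. Now I'll measure the tab and the rail.

```bash
cat > meas.py <<'E'
from h import *
def tab(f,u,v,z=74,r=18,lo=66,save=None):
    P=cloud(f);m=np.zeros(P.shape[:2],np.uint8);s=np.s_[v-r:v+r+1,u-r:u+r+1]
    m[s]=(P[s][...,2]>lo)&(P[s][...,2]<85)
    c=max(cv2.findContours(m,cv2.RETR_EXTERNAL,cv2.CHAIN_APPROX_NONE)[0],key=cv2.contourArea)
    ys,xs=np.nonzero(m);W=onplane(f,np.c_[xs,ys],z)[:,:2].astype(np.float32)
    rc=cv2.minAreaRect(W);b=W-W.mean(0);e=np.linalg.svd(b,full_matrices=False)[2][0]
    return rc,W.mean(0),np.degrees(np.arctan2(e[1],e[0]))%180
def knobs(f,px):
    g=cv2.cvtColor(f['color'],cv2.COLOR_RGB2GRAY);P=cloud(f);out=[]
    for u,v in px:
        s=np.s_[v-12:v+13,u-12:u+13]
        m=((g[s]<50)&(P[s][...,2]>60)&(P[s][...,2]<80)).astype(np.uint8)
        ys,xs=np.nonzero(m);W=onplane(f,np.c_[xs+u-12,ys+v-12],71)[:,:2]
        out.append((W.min(0)+W.max(0))/2);print('knob',W.mean(0).round(1),(W.max(0)-W.min(0)).round(1),len(W))
    return np.array(out)
E
python3 - <<'E'
from meas import *
g=load('top');s=load('scene')
print(tab(g,349,269))
k=knobs(g,[(266,220),(342,201)]);d=k[0]-k[1];print('mid',k.mean(0),'len',np.linalg.norm(d),'dir',np.degrees(np.arctan2(d[1],d[0])))
k=knobs(s,[(294,200),(233,242)]);d=k[0]-k[1];print('mid',k.mean(0),'len',np.linalg.norm(d),'dir',np.degrees(np.arctan2(d[1],d[0])))
# scene tab
P=cloud(s);w=P[200:228,172:192].reshape(-1,3);w=w[(w[:,2]>50)&(w[:,2]<85)];print(len(w),w.mean(0))
# slot midline by depth: points at top z 38-44 near mid
P=cloud(g).reshape(-1,3);th=np.radians(105.7);y=np.array([np.cos(th),np.sin(th)]);x=np.array([y[1],-y[0]])
q=P[:,:2]-[587.3,-32];a=q@y;b=q@x;m=(abs(a)<70)&(abs(b)<40)
for lo in range(-30,31,3):
    w=P[m&(b>=lo)&(b<lo+3)];print(lo,len(w),np.median(w[:,2]).round(1),end=' | ')
E
```

```text
(((435.2711486816406, -156.82977294921875), (30.381938934326172, 12.258208274841309), 57.74483108520508), array([ 435.47214, -157.04405], dtype=float32), np.float32(58.880974))
knob [559.2  68.5] [26.9 26.8] 94
knob [ 615.7 -132.1] [27.3 26.7] 97
mid [587.40559395 -32.00207759] len 208.3935212221895 dir 105.90530579274859
knob [569.6  63.9] [39.4 36.5] 98
knob [ 626.5 -136.2] [38.6 34.3] 145
mid [598.36426909 -36.45450545] len 207.7862476938339 dir 105.56471958149264
166 [ 440.94584907 -158.26037443   65.04117237]
-30 54 0.6 | -27 55 0.2 | -24 52 0.9 | -21 148 22.1 | -18 56 41.9 | -15 52 41.3 | -12 48 41.0 | -9 40 31.8 | -6 55 31.3 | -3 57 31.7 | 0 52 31.7 | 3 53 31.3 | 6 59 31.2 | 9 74 33.2 | 12 68 40.9 | 15 52 41.7 | 18 58 41.0 | 21 13 41.6 | 24 0 nan | 27 26 1.7 | 30 50 0.8 |
  return _methods._mean(a, axis=axis, dtype=dtype,
  ret = ret.dtype.type(ret / rcount)
```

>>> move_arm(increments=[[[0.45,-3.83,-4.32,0,0,0,0],[0.45,-3.83,-4.32,0,0,0,0],[0.45,-3.83,-4.32,0,0,0,0],[0.45,-3.83,-4.32,0,0,0,0],[0.45,-3.83,-4.32,0,0,0,0],[0.45,-3.83,-4.32,0,0,0,0],[0.45,-3.83,-4.32,0,0,0,0],[0.45,-3.83,-4.32,0,0,0,0],[0.45,-3.83,-4.32,0,0,0,0],[0.45,-3.83,-4.32,0,0,0,0],[0.45,-3.83,-4.32,0,0,0,0],[0.45,-3.83,-4.32,0,0,0,0]]], force=30)

```text
time_s: 1.6
ee_pos: [440.2, -174.2, 211.8]
ee_rot: [-179.9, 0.1, 153.7]
force: [1.3, 0.7, 0.2]
gripper_width: 40.6
```

>>> move_arm(increments=[[[0.45,0,0,0,0,0,0.165],[0.45,0,0,0,0,0,0.165],[0.45,0,0,0,0,0,0.165],[0.45,0,0,0,0,0,0.165],[0.45,0,0,0,0,0,0.165],[0.45,0,0,0,0,0,0.165],[0.45,0,0,0,0,0,0.165],[0.45,0,0,0,0,0,0.165],[0.45,0,0,0,0,0,0.165],[0.45,0,0,0,0,0,0.165]]])

```text
time_s: 2.85
ee_pos: [437.8, -178.4, 207.1]
ee_rot: [-179.6, 0.2, 55.5]
force: [-0.5, -0.0, -0.7]
gripper_width: 40.9
```

```bash
cat > go.py <<'E'
import sys;from h import *
from scipy.spatial.transform import Rotation as Ro
x,y,z,yaw=map(float,sys.argv[1:5]);s=monitor.state()
R=Ro.from_euler('xyz',s['ee_rot'],degrees=True);T=Ro.from_euler('xyz',[180,0,yaw],degrees=True)
print('pose',s['ee_pos'].round(1),s['ee_rot'].round(1),'F',s['force'].round(1),'w',round(s['gripper_width'],1),'t',s['time_s'])
print('shift cm',(R.inv().apply(np.array([x,y,z])-s['ee_pos'])/10).round(2),'turn',(R.inv()*T).as_rotvec().round(3))
E
python3 go.py 435.4 -157 130 58.5
```

```text
pose [ 437.8 -178.4  207.1] [-179.6    0.2   55.5] F [-0.5 -0.  -0.7] w 40.9 t 2.85
shift cm [ 1.66 -1.35  7.71] turn [-0.008  0.004 -0.053]
```

>>> move_arm(increments=[[[0.45,0.83,-0.68,3.8,-0.008,0.004,-0.053],[0.45,0.83,-0.68,3.8,0,0,0],[0.45,0,0,0,0,0,0],[0.45,0,0,0,0,0,0]]])

```text
time_s: 3.35
ee_pos: [435.9, -157.3, 130.4]
ee_rot: [179.8, 0.0, 58.5]
force: [-0.2, -0.5, 0.2]
gripper_width: 41.0
```

```bash
python3 go.py 435.4 -157 100 58.5
python3 - <<'E'
from h import *
f=grab('scene');save(f,'s1.png',(110,120,290,255),4.4)
g=grab('top');from meas import tab
im=lambda f,b:cv2.resize(f['color'][b[1]:b[3],b[0]:b[2],::-1],(400,300),interpolation=cv2.INTER_CUBIC)
cv2.imwrite('pics/s1.png',np.hstack([im(f,(130,135,250,225)),im(g,(300,220,420,310))]))
E
```

```text
pose [ 435.9 -157.3  130.4] [179.8   0.   58.5] F [-0.2 -0.5  0.2] w 41.0 t 3.35
shift cm [-0.   -0.07  3.04] turn [0.003 0.    0.001]
```

View pics/s1.png

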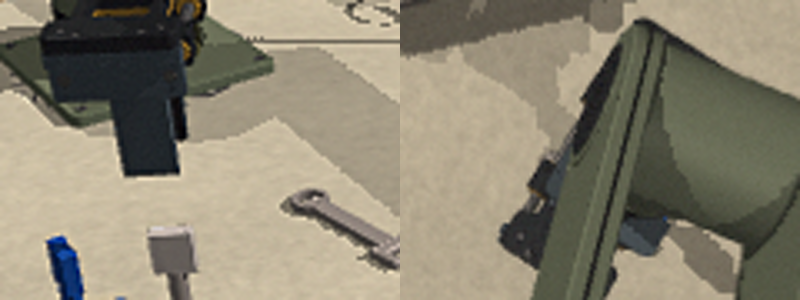

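The left panel shows the gripper lined up above the tab at about (172,245). In the right panel the arm hides the stud. I'll narrow the jaws a little to stay clear of the blue stud, then go down.

>>> move_arm(increments=[[[0.33,0,-0.06,2,0,0,0],[0.33,0,0,2,0,0,0],[0.33,0,0,2,0,0,0],[0.33,0,0,1.5,0,0,0],[0.33,0,0,0.8,0,0,0],[0.33,0,0,0,0,0,0]]])

```text
time_s: 4.2
ee_pos: [443.0, -161.7, 52.8]
ee_rot: [178.8, -0.2, 58.4]
force: [-0.1, -0.4, 0.4]
gripper_width: 30.2
```

```bash
python3 go.py 435.4 -157 46 58.5
```

```text
pose [ 443.  -161.7   52.8] [178.8  -0.2  58.4] F [-0.1 -0.4  0.4] w 30.2 t 4.2
shift cm [ 0.   -0.9   0.66] turn [ 0.021 -0.003 -0.002]
```

>>> move_arm(increments=[[[0.33,0,-0.9,0,0.021,0,0],[0.33,0,0,0,0,0,0]]])

```text
time_s: 4.45
ee_pos: [435.7, -157.1, 53.9]
ee_rot: [179.9, -0.2, 58.4]
force: [-0.3, -0.4, 0.7]
gripper_width: 30.2
```

```bash
python3 go.py 435.4 -157 46 58.5
python3 - <<'E'
from h import *
f=grab('scene');save(f,'s2.png',(130,145,250,235),5)
E
```

```text
pose [ 435.7 -157.1   53.9] [179.9  -0.2  58.4] F [-0.3 -0.4  0.7] w 30.2 t 4.45
shift cm [-0.01 -0.03  0.79] turn [ 0.001 -0.003 -0.002]
```

View pics/s2.png

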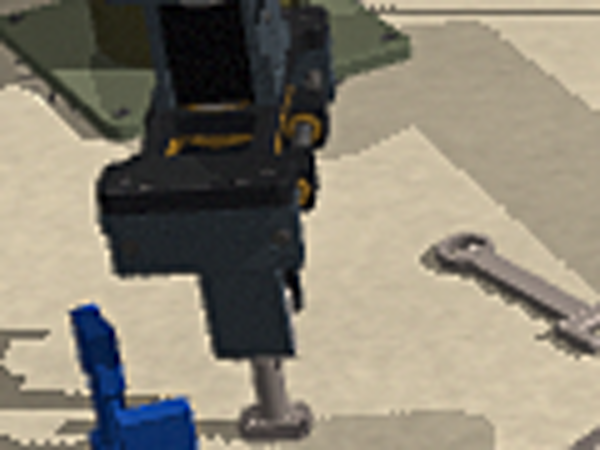

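The stud stands free between the fingers, with the neck at about (270,385) in the crop. I'll check the lateral centring of the neck against the gripper in this same view.

Run:
```python
from h import *
f=load('scene');P=cloud(f)
s=monitor.state()['ee_pos'];yaw=np.radians(58.4)
print('tcp px',proj(f,[s,[435.4,-157,30]]).round(1))
j=np.array([np.sin(yaw),-np.cos(yaw),0]);x=np.array([np.cos(yaw),np.sin(yaw),0])
w=P[190:216,165:195].reshape(-1,3);w=w[(w[:,2]>60)&(w[:,2]<95)];q=w-s
print('finger jaw',np.percentile(q@j,[5,50,95]).round(1),'x',np.percentile(q@x,[2,98]).round(1))
for lo,hi,rr in((14,40,'neck'),(1.5,11,'head')):
    w=P[214:234,170:200].reshape(-1,3);w=w[(w[:,2]>lo)&(w[:,2]<hi)];q=w-s
    print(rr,len(w),'jaw',np.percentile(q@j,[5,50,95]).round(1),'x',np.percentile(q@x,[2,50,98]).round(1))
```

```text
tcp px [[181.4 211.5]
 [182.8 220.1]]
finger jaw [-16.5  24.8  27.6] x [-16.3  17.8]
neck 60 jaw [1.5 5.7 8.1] x [-5.5  1.8  7.8]
head 210 jaw [-61.2 -11.6  10.7] x [-39.1   5.1  31.2]
```

>>> move_arm(increments=[[[0.33,0.08,-0.03,0.8,0,0,0],[0.33,0,-0.05,0,0,0,0],[0,0,0,0,0,0,0],[0,0,0,0,0,0,0],[0,0,0,0,0,0,0],[0,0,0,0,0,0,0]]], force=30)

```text
time_s: 5.25
ee_pos: [436.1, -156.1, 45.7]
ee_rot: [179.9, -0.2, 58.4]
force: [-0.1, 0.1, -0.4]
gripper_width: 11.9
```

```bash
python3 go.py 435.8 -156.3 46 58.5
```

```text
pose [ 436.1 -156.1   45.7] [179.9  -0.2  58.4] F [-0.1  0.1 -0.4] w 11.9 t 5.25
shift cm [-0.03 -0.01 -0.03] turn [ 0.003 -0.004 -0.002]
```

>>> move_arm(increments=[[[0,0,0,-1,0,0,0],[0,0,0,-2.5,0,0,0],[0,0,0,-3,0,0,0],[0,0,0,-2.5,0,0,0],[0,0,0,-1,0,0,0],[0,0,0,0,0,0,0]]])

```text
time_s: 6.0
ee_pos: [434.9, -156.0, 150.3]
ee_rot: [179.9, -0.2, 58.4]
force: [0.8, 0.9, -2.0]
gripper_width: 11.6
```

```bash
python3 go.py 587.4 -32 145 105.8
```

```text
pose [ 434.9 -156.   150.3] [179.9  -0.2  58.4] F [ 0.8  0.9 -2. ] w 11.6 t 6.0
shift cm [18.55  6.49  0.6 ] turn [ 0.003 -0.002 -0.827]
```

>>> move_arm(increments=[[[0,2,0.7,0,0,0,0],[0,3.3,1.15,0,0,0,0],[0,4,1.4,0,0,0,0],[0,4,1.4,0,0,0,0],[0,3.2,1.1,0,0,0,0],[0,1.8,0.6,0,0,0,0],[0,0,0,0,0,0,-0.165],[0,0,0,0,0,0,-0.165],[0,0,0,0,0,0,-0.165],[0,0,0,0,0,0,-0.165],[0,0,0,0,0,0,-0.16],[0,0,0,0,0,0,0]]])

```text
time_s: 7.5
ee_pos: [579.9, -30.8, 136.8]
ee_rot: [-178.7, -0.6, 106.7]
force: [-0.1, 0.6, -2.0]
gripper_width: 12.0
```

```bash
python3 go.py 587.4 -32 120 105.8
```

```text
pose [579.9 -30.8 136.8] [-178.7   -0.6  106.7] F [-0.1  0.6 -2. ] w 12.0 t 7.5
shift cm [-0.34  0.72  1.66] turn [-0.023 -0.01   0.015]
```

>>> move_arm(increments=[[[0,-0.34,0.72,1.7,-0.023,-0.01,0.015],[0,0,0,1.0,0,0,0],[0,0,0,0.5,0,0,0],[0,0,0,0,0,0,0]]])

```text
time_s: 8.0
ee_pos: [586.2, -32.7, 102.8]
ee_rot: [-179.9, -0.0, 105.4]
force: [0.0, 0.5, -0.8]
gripper_width: 11.8
```

```bash
python3 go.py 587.4 -32 101 105.8
```

```text
pose [586.2 -32.7 102.8] [-179.9   -0.   105.4] F [ 0.   0.5 -0.8] w 11.8 t 8.0
shift cm [0.03 0.13 0.18] turn [-0.003 -0.    -0.008]
```

>>> move_arm(increments=[[[0,0.03,0.13,0.1,-0.003,0,-0.008],[0,0,0,0,0,0,0]]])

```text
time_s: 8.25
ee_pos: [588.0, -32.0, 102.4]
ee_rot: [179.9, 0.0, 105.8]
force: [0.2, -0.1, -0.3]
gripper_width: 11.9
```

```bash
python3 go.py 587.4 -32 101 105.8
python3 - <<'E'
from h import *
f=grab('scene');g=grab('top')
im=lambda f,b:cv2.resize(f['color'][b[1]:b[3],b[0]:b[2],::-1],(400,300),interpolation=cv2.INTER_CUBIC)
cv2.imwrite('pics/s3.png',np.hstack([im(f,(205,165,325,255)),im(g,(245,165,365,255))]))
s=monitor.state()['ee_pos']
print(proj(f,[s,s-[0,0,45.7],s-[0,0,36.7]]).round(1))
P=cloud(f);th=np.radians(105.8);y=np.array([np.cos(th),np.sin(th),0]);x=np.array([y[1],-y[0],0])
for lo,hi,n in((68,99,'neck'),(57,65,'head')):
    w=P[190:235,240:300].reshape(-1,3);w=w[(w[:,2]>lo)&(w[:,2]<hi)];q=w-s;w=q[(np.hypot(q[:,0],q[:,1])<25)]
    print(n,len(w),'railx',np.percentile(w@x,[3,50,97]).round(1),'raily',np.percentile(w@y,[3,50,97]).round(1))
E
```

```text
pose [588.  -32.  102.4] [179.9   0.  105.8] F [ 0.2 -0.1 -0.3] w 11.9 t 8.25
shift cm [ 0.02 -0.05  0.14] turn [0.002 0.    0.001]
[[263.9 203. ]
 [264.5 221. ]
 [264.4 217.5]]
neck 74 railx [-2.8  4.7  8.3] raily [-9.  -5.3  2. ]
head 39 railx [-4.2  8.6 10.9] raily [-17.5  -9.2  10.2]
```

View pics/s3.png

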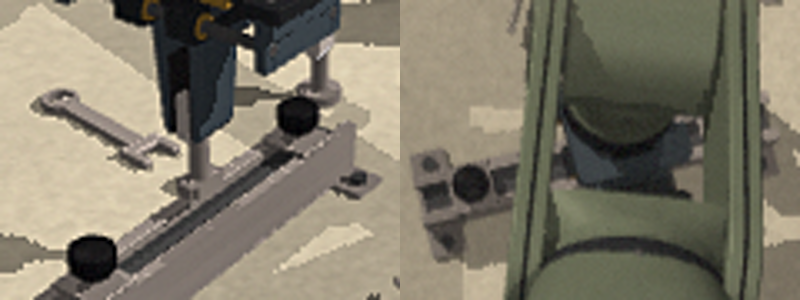

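The left panel shows the stud held over the slot with the head along it, at about (190,185) in the crop and clear of both knobs. I'll go down and watch the force.

>>> move_arm(increments=[[[0,0.02,-0.06,0.6,0.002,0,0],[0,0,0,0.5,0,0,0],[0,0,0,0,0,0,0]]])

```text
time_s: 8.72
ee_pos: [587.2, -32.0, 90.8]
ee_rot: [-180.0, 0.0, 105.8]
force: [-0.6, 0.7, -1.7]
gripper_width: 11.7
```

```bash
python3 go.py 587.4 -32 88.7 105.8
```

```text
pose [587.2 -32.   90.8] [-180.     0.   105.8] F [-0.6  0.7 -1.7] w 11.7 t 8.725
shift cm [-0.01  0.02  0.21] turn [-0.  0.  0.]
```

>>> move_arm(increments=[[[0,0,0.02,0.3,0,0,0],[0,0,0,0.15,0,0,0],[0,0,0,0.15,0,0,0]]])

```text
time_s: 9.1
ee_pos: [588.2, -31.9, 84.9]
ee_rot: [179.9, 0.0, 105.8]
force: [2.1, 0.2, 0.0]
gripper_width: 12.2
```

>>> move_arm(increments=[[[0,0,0,0.15,0,0,0],[0,0,0,0,0,0,0]]])

```text
time_s: 9.35
ee_pos: [588.4, -31.9, 83.3]
ee_rot: [179.9, 0.1, 105.8]
force: [0.5, 0.3, -2.1]
gripper_width: 11.8
```

```bash
python3 go.py 587.4 -32 76.7 105.8
```

```text
pose [588.4 -31.9  83.3] [1.799e+02 1.000e-01 1.058e+02] F [ 0.5  0.3 -2.1] w 11.8 t 9.35
shift cm [ 0.01 -0.1   0.66] turn [0.002 0.001 0.   ]
```

>>> move_arm(increments=[[[0,0,-0.04,0.2,0,0,0],[0,0,0,0.2,0,0,0]]])

```text
time_s: 9.6
ee_pos: [588.4, -32.0, 79.3]
ee_rot: [179.8, 0.1, 105.8]
force: [0.1, 0.0, -0.8]
gripper_width: 11.9
```

>>> move_arm(increments=[[[0,0,0,0.2,0,0,0],[0,0,0,0.1,0,0,0]]])

```text
time_s: 9.85
ee_pos: [588.4, -32.0, 76.3]
ee_rot: [179.8, 0.1, 105.8]
force: [0.5, 0.2, 2.5]
gripper_width: 12.1
```

```bash
python3 go.py 587.4 -32 66.7 105.8
```

```text
pose [588.4 -32.   76.3] [1.798e+02 1.000e-01 1.058e+02] F [0.5 0.2 2.5] w 12.1 t 9.85
shift cm [ 0.02 -0.1   0.96] turn [0.003 0.001 0.   ]
```

Contact with the strip came at the expected height (TCP about 76.5), with almost no side force. I'll press on in small steps.

>>> move_arm(increments=[[[0,0,0,0.2,0,0,0],[0,0,0,0.2,0,0,0]]])

```text
time_s: 10.1
ee_pos: [588.4, -32.0, 72.9]
ee_rot: [179.8, 0.1, 105.8]
force: [-1.2, 0.2, 4.8]
gripper_width: 11.9
```

>>> move_arm(increments=[[[0,0,0,0.2,0,0,0],[0,0,0,0.2,0,0,0]]])

```text
time_s: 10.35
ee_pos: [588.4, -32.0, 69.4]
ee_rot: [179.8, 0.1, 105.8]
force: [-1.5, 0.1, 5.6]
gripper_width: 11.7
```

```bash
python3 go.py 588.2 -32 66.2 105.8
```

```text
pose [588.4 -32.   69.4] [1.798e+02 1.000e-01 1.058e+02] F [-1.5  0.1  5.6] w 11.7 t 10.35
shift cm [ 0.   -0.02  0.32] turn [0.003 0.001 0.   ]
```

>>> move_arm(increments=[[[0,0,0,0.2,0,0,0],[0,0,0,0.14,0,0,0],[0,0,0,0,0,0,0]]])

```text
time_s: 10.72
ee_pos: [588.4, -32.0, 67.0]
ee_rot: [179.8, 0.1, 105.8]
force: [-0.3, 0.4, 7.2]
gripper_width: 11.7
```

```bash
python3 go.py 588.4 -32 66.2 15.8; python3 -c "
from h import *;print(monitor.state()['torque'].round(2))"
```

```text
pose [588.4 -32.   67. ] [1.798e+02 1.000e-01 1.058e+02] F [-0.3  0.4  7.2] w 11.7 t 10.725
shift cm [-0.   -0.    0.08] turn [ 0.004 -0.002  1.571]
[ 0.06  0.47 -0.01]
```

>>> move_arm(increments=[[[0,0,0,0.14,0,0,0],[0,0,0,0.03,0,0,0.08],[0,0,0,0.03,0,0,0.08]]])

```text
time_s: 11.1
ee_pos: [588.7, -32.3, 66.6]
ee_rot: [179.7, 0.1, 96.4]
force: [-1.4, -0.3, 7.1]
gripper_width: 11.8
```

```bash
cat >> go.py <<'E'
print('tq',s['torque'].round(2))
E
python3 go.py 588.4 -32 66.2 15.8
```

```text
pose [588.7 -32.3  66.6] [1.797e+02 1.000e-01 9.640e+01] F [-1.4 -0.3  7.1] w 11.8 t 11.1
shift cm [ 0.03 -0.03  0.04] turn [ 0.005 -0.002  1.407]
tq [-0.1   0.43  0.  ]
```

It turns with no torque, so the head is below the lips. Continuing the turn.

>>> move_arm(increments=[[[0,0.03,-0.03,0.06,0,0,0.12],[0,0,0,0.03,0,0,0.12],[0,0,0,0.03,0,0,0.12]]])

```text
time_s: 11.48
ee_pos: [589.2, -32.7, 67.1]
ee_rot: [179.5, 0.0, 75.1]
force: [-1.1, -1.2, 6.0]
gripper_width: 11.6
```

```bash
python3 go.py 588.4 -32 66.2 15.8
```

```text
pose [589.2 -32.7  67.1] [179.5   0.   75.1] F [-1.1 -1.2  6. ] w 11.6 t 11.475
shift cm [ 0.05 -0.1   0.09] turn [ 0.008 -0.004  1.036]
tq [-0.04  0.33  0.03]
```

>>> move_arm(increments=[[[0,0.05,-0.1,0.1,0.008,-0.004,0.12],[0,0,-0.02,0.05,0,0,0.12],[0,0,-0.02,0.05,0,0,0.12]]])

```text
time_s: 11.85
ee_pos: [589.0, -32.2, 66.9]
ee_rot: [179.8, 0.2, 53.8]
force: [-3.1, 1.1, 6.9]
gripper_width: 11.7
```

```bash
python3 go.py 588.4 -32 66.2 15.8
```

```text
pose [589.  -32.2  66.9] [179.8   0.2  53.8] F [-3.1  1.1  6.9] w 11.7 t 11.85
shift cm [-0.02 -0.06  0.07] turn [0.005 0.001 0.664]
tq [ 0.05  0.42 -0.01]
```

>>> move_arm(increments=[[[0,-0.02,-0.08,0.1,0.005,0,0.12],[0,0,-0.03,0.05,0,0,0.12],[0,0,-0.03,0.05,0,0,0.12]]])

```text
time_s: 12.22
ee_pos: [589.2, -31.7, 66.8]
ee_rot: [179.8, -0.0, 32.5]
force: [-0.9, -0.0, 6.5]
gripper_width: 11.8
```

```bash
python3 go.py 588.4 -32 66.2 15.8
```

```text
pose [589.2 -31.7  66.8] [179.8  -0.   32.5] F [-0.9 -0.   6.5] w 11.8 t 12.225
shift cm [-0.08 -0.02  0.06] turn [ 0.003 -0.001  0.292]
tq [-0.06  0.39  0.06]
```

>>> move_arm(increments=[[[0,-0.08,-0.03,0.08,0.003,0,0.12],[0,0,-0.02,0.03,0,0,0.12],[0,0,0,0,0,0,0.045],[0,0,0,0,0,0,0]]])

```text
time_s: 12.72
ee_pos: [589.9, -32.3, 68.0]
ee_rot: [179.9, -0.3, 15.6]
force: [-0.2, 0.5, 6.9]
gripper_width: 12.2
```

```bash
python3 go.py 588.4 -32 66.2 15.8
```

```text
pose [589.9 -32.3  68. ] [179.9  -0.3  15.6] F [-0.2  0.5  6.9] w 12.2 t 12.725
shift cm [-0.13 -0.07  0.18] turn [ 0.002 -0.005 -0.003]
tq [0.03 0.58 0.01]
```

>>> move_arm(increments=[[[0,-0.12,-0.05,-0.05,0,-0.005,-0.003],[0,0,0,-0.1,0,0,0],[0,0,0,-0.1,0,0,0]]])

```text
time_s: 13.1
ee_pos: [589.8, -32.2, 69.5]
ee_rot: [179.8, -0.1, 15.8]
force: [1.4, 0.2, -5.9]
gripper_width: 11.7
```

```bash
python3 go.py 588.4 -32 66.2 15.8
```

```text
pose [589.8 -32.2  69.5] [ 1.798e+02 -1.000e-01  1.580e+01] F [ 1.4  0.2 -5.9] w 11.7 t 13.1
shift cm [-0.13 -0.06  0.33] turn [ 0.003 -0.002  0.   ]
tq [-0.02 -0.34  0.01]
```

The lips hold at TCP about 69.5, which puts their underside near 33 mm. Now I'll build the tug.

>>> move_arm(increments=[[[0,0,0,-0.1,0,0,0]]])

```text
time_s: 13.22
ee_pos: [589.8, -32.2, 69.5]
ee_rot: [179.8, -0.1, 15.8]
force: [2.2, 0.1, -7.2]
gripper_width: 11.8
```

>>> move_arm(increments=[[[0,0,0,-0.1,0,0,0]]])

```text
time_s: 13.35
ee_pos: [589.8, -32.2, 69.5]
ee_rot: [179.9, -0.1, 15.8]
force: [3.6, -0.5, -10.4]
gripper_width: 11.9
```

>>> move_arm(increments=[[[0,0,0,-0.1,0,0,0]]])

```text
time_s: 13.48
ee_pos: [589.8, -32.2, 69.6]
ee_rot: [179.9, -0.1, 15.8]
force: [4.7, -1.7, -12.6]
gripper_width: 11.6
```

>>> move_arm(increments=[[[0,0,0,-0.1,0,0,0]]])

```text
time_s: 13.6
ee_pos: [589.8, -32.2, 69.6]
ee_rot: [179.9, -0.0, 15.8]
force: [4.9, 1.0, -14.9]
gripper_width: 12.0
```

>>> move_arm(increments=[[[0,0,0,0.1,0,0,0]]])

```text
time_s: 13.72
ee_pos: [589.9, -32.2, 69.4]
ee_rot: [179.9, -0.0, 15.8]
force: [-0.3, -0.9, 3.5]
gripper_width: 11.9
```

>>> move_arm(increments=[[[0,0,0,0,0,0,0]]])

```text
time_s: 13.85
ee_pos: [589.8, -32.2, 69.5]
ee_rot: [179.9, -0.0, 15.8]
force: [4.0, -0.6, -12.3]
gripper_width: 12.1
```

>>> move_arm(increments=[[[0,0,0,0,0,0,0]]])

```text
time_s: 13.98
ee_pos: [589.9, -32.2, 69.5]
ee_rot: [179.9, -0.1, 15.8]
force: [3.2, -0.4, -9.4]
gripper_width: 11.8
```

>>> move_arm(increments=[[[0,0,0,-0.03,0,0,0]]])

```text
time_s: 14.1
ee_pos: [589.8, -32.2, 69.5]
ee_rot: [179.9, -0.0, 15.8]
force: [3.7, 0.4, -11.4]
gripper_width: 12.1
```

>>> move_arm(increments=[[[0,0,0,-0.03,0,0,0]]])

```text
time_s: 14.22
ee_pos: [589.8, -32.2, 69.5]
ee_rot: [179.9, -0.0, 15.8]
force: [4.4, -0.8, -10.9]
gripper_width: 12.0
```

>>> move_arm(increments=[[[0,0,0,-0.03,0,0,0]]])

```text
time_s: 14.35
ee_pos: [589.8, -32.2, 69.6]
ee_rot: [179.9, -0.0, 15.8]
force: [4.0, -0.4, -11.0]
gripper_width: 11.6
```

>>> move_arm(increments=[[[0,0,0,-0.02,0,0,0],[0,0,0,-0.02,0,0,0],[0,0,0,-0.02,0,0,0]]])

```text
time_s: 14.72
ee_pos: [589.8, -32.2, 69.6]
ee_rot: [179.9, -0.0, 15.8]
force: [4.9, 0.1, -13.3]
gripper_width: 12.1
```

>>> move_arm(increments=[[[0,0,0,-0.02,0,0,0],[0,0,0,-0.02,0,0,0],[0,0,0,-0.02,0,0,0]]])

```text
time_s: 15.1
ee_pos: [589.8, -32.2, 69.5]
ee_rot: [179.9, -0.0, 15.8]
force: [4.7, 0.6, -14.3]
gripper_width: 12.0
```

>>> move_arm(increments=[[[0,0,0,-0.02,0,0,0],[0,0,0,-0.02,0,0,0],[0,0,0,-0.02,0,0,0]]])

```text
time_s: 15.48
ee_pos: [589.8, -32.2, 69.5]
ee_rot: [179.9, 0.0, 15.8]
force: [4.9, -0.1, -16.2]
gripper_width: 11.8
```

The pull crept up past 15 N, so I'll ease it and hold steadier near 10 N.

>>> move_arm(increments=[[[0,0,0,0.03,0,0,0]]])

```text
time_s: 15.6
ee_pos: [589.9, -32.2, 69.5]
ee_rot: [179.9, -0.0, 15.8]
force: [3.2, 1.0, -9.4]
gripper_width: 11.8
```

>>> move_arm(increments=[[[0,0,0,0.03,0,0,0]]])

```text
time_s: 15.72
ee_pos: [589.9, -32.2, 69.5]
ee_rot: [179.9, -0.0, 15.8]
force: [3.9, 0.1, -11.5]
gripper_width: 12.0
```

>>> move_arm(increments=[[[0,0,0,0,0,0,0]]])

```text
time_s: 15.85
ee_pos: [589.8, -32.2, 69.5]
ee_rot: [179.9, -0.0, 15.8]
force: [5.1, -0.4, -13.4]
gripper_width: 11.7
```

>>> move_arm(increments=[[[0,0,0,0,0,0,0]]])

```text
time_s: 15.98
ee_pos: [589.8, -32.2, 69.5]
ee_rot: [179.9, -0.0, 15.8]
force: [4.6, -1.2, -12.0]
gripper_width: 11.9
```

>>> move_arm(increments=[[[0,0,0,0.01,0,0,0],[0,0,0,0.01,0,0,0]]])

```text
time_s: 16.23
ee_pos: [589.9, -32.2, 69.5]
ee_rot: [179.9, -0.0, 15.8]
force: [4.6, 0.4, -11.7]
gripper_width: 11.9
```

>>> move_arm(increments=[[[0,0,0,0,0,0,0],[0,0,0,0,0,0,0]]])

```text
time_s: 16.48
ee_pos: [589.8, -32.2, 69.5]
ee_rot: [179.9, -0.0, 15.8]
force: [4.3, -0.4, -12.8]
gripper_width: 11.6
```

>>> move_arm(increments=[[[0,0,0,0,0,0,0],[0,0,0,0,0,0,0]]])

```text
time_s: 16.73
ee_pos: [589.8, -32.2, 69.5]
ee_rot: [179.9, -0.0, 15.8]
force: [3.7, -0.1, -12.5]
gripper_width: 11.8
```

>>> move_arm(increments=[[[0,0,0,0,0,0,0],[0,0,0,0,0,0,0]]])

```text
time_s: 16.98
ee_pos: [589.9, -32.2, 69.6]
ee_rot: [179.9, -0.0, 15.8]
force: [4.8, -0.6, -12.1]
gripper_width: 12.0
```

The tug was steady at 12 N on the sensor (about 11 N net of the stud's weight) for over a second, with no movement. Now I'll ease off, then release.

>>> move_arm(increments=[[[0,0,0,0.05,0,0,0],[0,0,0,0.05,0,0,0],[0,0,0,0.03,0,0,0]]])

```text
time_s: 17.35
ee_pos: [589.9, -32.2, 69.5]
ee_rot: [179.9, -0.0, 15.8]
force: [2.9, 0.2, -8.4]
gripper_width: 11.8
```

>>> move_arm(increments=[[[0,0,0,0.03,0,0,0]]])

```text
time_s: 17.48
ee_pos: [589.9, -32.2, 69.5]
ee_rot: [179.9, -0.1, 15.8]
force: [3.0, 0.2, -6.6]
gripper_width: 11.5
```

>>> move_arm(increments=[[[0,0,0,0.1,0,0,0],[0,0,0,0.1,0,0,0],[0,-0.1,0,0.03,0,0,0],[0,0,0,0,0,0,0]]])

```text
time_s: 17.98
ee_pos: [589.8, -32.2, 69.5]
ee_rot: [179.8, -0.2, 15.8]
force: [1.2, 0.4, -2.7]
gripper_width: 11.8
```

```bash
python3 go.py 588.4 -32 69.5 15.8
```

```text
pose [589.8 -32.2  69.5] [179.8  -0.2  15.8] F [ 1.2  0.4 -2.7] w 11.8 t 17.975
shift cm [-0.13 -0.06  0.  ] turn [ 0.003 -0.004 -0.   ]
tq [ 0.01 -0.09 -0.03]
```

The load is nearly off. Releasing and backing straight up.

>>> move_arm(increments=[[[0.3,0,0,0,0,0,0],[0.3,0,0,0,0,0,0],[0.3,0,0,0,0,0,0],[0.3,0,0,0,0,0,0]]])

```text
time_s: 18.48
ee_pos: [588.0, -32.5, 69.5]
ee_rot: [179.9, -0.0, 15.8]
force: [0.7, 0.7, 0.0]
gripper_width: 27.6
```

```bash
python3 go.py 589.8 -32.2 130 15.8
```

```text
pose [588.  -32.5  69.5] [179.9  -0.   15.8] F [0.7 0.7 0. ] w 27.6 t 18.475
shift cm [ 0.19  0.03 -6.05] turn [ 0.002 -0.     0.   ]
tq [-0.06  0.14 -0.02]
```

>>> move_arm(increments=[[[0.3,0,0,-0.6,0,0,0],[0.3,0,0,-0.8,0,0,0],[0.3,0,0,-0.8,0,0,0]]])

```text
time_s: 18.85
ee_pos: [587.7, -32.5, 92.6]
ee_rot: [179.9, 0.1, 15.8]
force: [-0.3, 0.0, -0.0]
gripper_width: 27.6
```

```bash
python3 go.py 588 -32.5 180 15.8
```

```text
pose [587.7 -32.5  92.6] [1.799e+02 1.000e-01 1.580e+01] F [-0.3  0.  -0. ] w 27.6 t 18.85
shift cm [ 0.03  0.02 -8.74] turn [0.002 0.001 0.   ]
tq [-0.07  0.18 -0.01]
```

Up clear of the tab, then back toward the base and to the left, so the top camera can see the stud.

>>> move_arm(increments=[[[0.3,0,0,-1.5,0,0,0],[0.3,0,0,-2.5,0,0,0],[0.3,0,0,-3,0,0,0],[0.3,0,0,-3,0,0,0],[0.3,0,0,-2,0,0,0],[0.3,0,0,0,0,0,0],[0.3,-4,0,0,0,0,0],[0.3,-4,0,0,0,0,0],[0.3,-4,0,0,0,0,0],[0.3,-4,0,0,0,0,0],[0.3,-3,0,0,0,0,0],[0.3,0,0,0,0,0,0]]])

```text
time_s: 20.35
ee_pos: [397.5, -84.6, 218.0]
ee_rot: [179.9, 0.0, 15.9]
force: [0.7, -0.3, 0.1]
gripper_width: 27.4
```

Run:
```python
from h import *
from meas import tab
f=grab('scene');g=grab('top')
im=lambda f,b:cv2.resize(f['color'][b[1]:b[3],b[0]:b[2],::-1],(400,300),interpolation=cv2.INTER_CUBIC)
cv2.imwrite('pics/s4.png',np.hstack([im(f,(205,165,325,255)),im(g,(245,165,365,255))]))
u,v=proj(g,[[588,-32,97]])[0].round().astype(int);print(u,v)
P=cloud(g);w=P[v-18:v+19,u-18:u+19];m=(w[...,2]>85)&(w[...,2]<110);ys,xs=np.nonzero(m);print(len(xs),np.median(w[m][:,2]))
if len(xs):
    W=onplane(g,np.c_[xs+u-18,ys+v-18],97.8)[:,:2].astype(np.float32);print(cv2.minAreaRect(W),W.mean(0))
    e=np.linalg.svd(W-W.mean(0),full_matrices=False)[2][0];print(np.degrees(np.arctan2(e[1],e[0]))%180)
```

```text
305 209
61 98.17995541618124
((587.406982421875, -33.1761360168457), (31.79475975036621, 12.608562469482422), 15.066193580627441) [587.7278   -33.083427]
15.066711
```

View pics/s4.png

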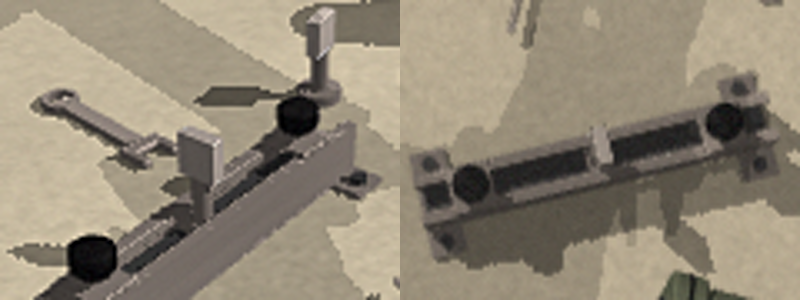

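The final view shows the stud upright and across the slot midway between the knobs, at (200,170) in the left panel and (600,145) in the right. Its measured position is (587.6, -33.1) against the target (587.4, -32). Its yaw is 15.1° against the rail's 15.8°, and its top is at 98 mm, so it is caught under the lips. Handing in.

```bash
python3 -c "
from h import *;print(job.job_done())"
```

```text
the job is handed in; nothing more can be done
None
```

The hammer-head stud is fitted in the rail, caught under the lips midway between the two clamps. I handed the job in at about 20 s on the robot's clock.

- **Fit:** I put the head through the slot and pressed it about 10 mm down with roughly 7 N on the sensor. It then turned a quarter turn with almost no torque. The lips stopped it with their undersides at about 33 mm.
- **Tug:** The pull built up unsteadily and briefly read 16 N on the sensor, about 15 N net of the stud's weight, so it sat at the limit you set. I eased it and held about 12 N (11 N net) for more than a second. The stud did not move. I then took the load off and let go.
- **Last check, after backing away:** The stud stands at (587.6, -33.1), against a measured middle of (587.4, -32.0). Its yaw is 15.1°, against 15.8° for the rail, and its top is at 98 mm. I did not re-measure the other objects, but the wrist force gave no sign of touching any of them.

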